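Lay the straightedge against the board plate for a bow check

TASK

A circuit board on its thick aluminium plate is clamped in the board holder, and its long front edge has to be checked for bow. Lay the handled steel straightedge flat on the holder's front ledge and slide it flush against that edge of the plate, roughly centred so that it reaches past both corners of the plate, then let go and leave it lying there. Do not push aside the jar and the hot-air nozzle that stand nearby.

Things in the scene. Friction and masses are not known exactly. Their poses are not given: they have to be found in the camera images.
- straightedge: Loose handled straightedge, 0.3 kg, flat on the bench: a steel bar 180 mm long (its y axis), 26 wide (x), 16 high (z), with an upright black plastic grip rib along its middle, 12 mm thick (x), 70 long (y), from 16 to 52 mm above the underside. Both long faces are alike; either may be used. Origin: centre of the bar's underside.
- holder: Fixed board holder: dark grey base 190 mm (x) by 220 (y), top 30 mm above the bench. The bare strip x = -95 to -50 mm, on the robot's side, is the front ledge; behind it lies the aluminium plate with the green board. Two steel jaws clamp the plate's sides (x = -10 to +50, y = +/-71 to +/-95 mm, tops 56 mm above the bench). Origin: centre of the underside, z up.
- plate_edge (a point): Middle of the plate's front edge at its foot, on the ledge surface; axes as the holder's: -x out over the ledge (45 mm deep), y along the edge. The plate is 140 mm (y) by 130 (x), its front face 14 mm high. On it, 4 mm back, lies the green board, top 17 mm above the ledge; parts on it start 30 mm behind the edge and reach 33 mm above the ledge.
- jar: Bystander: white plastic jar with grey lid, 48 mm across, 50 mm high. Origin: centre of its underside.
- nozzle: Bystander: steel hot-air nozzle lying near the straightedge, 40 mm square, 30 mm high, with a 28 mm round neck up to 52 mm. Origin: centre of its underside.
Not all that is in view belongs to the job. What is shaped like the straightedge but purple is not meant.

How it is judged:
By the outcome, as a careful person would: the job done as asked, in the order asked, and still so for the second after the job is handed in, with the robot touching nothing.
It also fails if it takes over 54 s, if anything falls off the work surface, if the arm or the gripper's body presses on something with over 40 N, if the wrist force passes 120 N, or if a joint passes its speed limit or range.

ROBOT

A 7-joint arm with a two-finger parallel gripper is mounted at the origin on the work surface. World frame = base frame: x ahead of the robot, y to its left, z up, the work surface at z = 0. Lengths are in m, angles in rad, forces in N, time in s.
With the tool pointing down it reaches from about 0.425 to 0.925 m from the base axis. Payload 6.8 kg.
Tool frame: the origin (TCP) lies midway between the tips of the shut fingers; the grasp point (between the pads) lies 19 mm behind it; x points along the fingers, y is the direction in which the jaws open and shut, and the axes are right-handed (so a half turn about x gives the same grasp; the last joint's range is limited). The gripper opens to 85 mm and grips with 20 to 120 N. Pads are 22 mm wide; open, the fingers measure 114 mm over their backs; the gripper's body (76 mm by 85 mm) begins 54 mm behind the grasp point. The pads swing forward as they close: fully open they stand 13 mm farther back than shut.
Start: joints at [-1.283, 0.477, 0.022, 1.555, -0.011, 1.109, -0.083], TCP at [0.26, 0.623, 0.209] pointing down, gripper open.
Joint ranges: [-2.96, 2.96], [-0.34, 2.1], [-1.41, 1.46], [0.24, 2.44], [-1.37, 4.51], [0.17, 1.92], [-2.96, 2.96]. Speed limits (rad/s): [2.39, 2.39, 3.14, 3.14, 3.14, 3.14, 3.14].

INTERFACE

Orientations are given as a rotation vector (axis times angle).
In Python, from bench import r gives the robot as it stands.
- The arm moves only by the tool carry_out, never from a script. Its argument "targets" is one flat list of numbers, 7 for each row, row after row: the finger opening in m, from 0 to 0.0854, then the shift along the tool's x, y, z in m, then the turn, a rotation vector about the tool's x, y, z in units of 5 degrees (1.0 is 5 degrees). A call has 1 to 12 rows; each row is the pose to reach, as a shift and turn from the pose measured when the call began, along the tool's axes at that moment; what a row does not reach only later rows make up. A row lasts 1/8 s, in which the tool goes at most 62.5 mm and 10.7 degrees, less where a joint would pass 70% of its speed; a pose out of reach is approached as far as the arm can. A call with a gripper value outside its range is refused whole. The fingers move at their own pace and stop on an object; "squeeze" is the grip in N (left out, the last holds). Time passes only in rows, so rows that repeat a pose let the fingers close. It gives the time, the measured TCP pose, the force and the opening at its end, in the units of the state.
- r.get_obs(): the state, without advancing time (a new reading comes with each control period).
- r.grab_frame(name): name is "scene" or "side" or "wrist"; returns the picture (480x640x3 uint8, blue, green, red); there is no depth.
- r.camera_info(name): a dict with "fx", "fy", "cx", "cy" (pixels), "xyz" and "orientation" of the camera in the world. Camera axes: x right, y up, looking along -z (the intrinsics and any distortion apply to the point x, -y, -z); pixel columns grow to the right and rows downward; lengths in m; the calibration is good to about 2 mm. A picture is of the moment at which its call begins: read the wrist's pose just before it. camera_info takes no time and is no camera call; for the wrist camera it gives the pose at the moment of the call.
- r.hand_in(): hands the job in, once; it reports no verdict.
The state is a dict: "clock": time; "joints": joint angles; "qvel": joint speeds; "tau": joint torques, N m; "tcp_pos": TCP position; "orientation": TCP orientation; "contact_force": force on the tool from outside, world axes, zero at the start; "moment": the same for the moment, N m; "grip_width": finger opening in m.
Only numpy, scipy, OpenCV 4.12 (cv2) and the standard library are available. Lean on these libraries where they do the work, as an engineer would, in place of code of your own. Each camera call takes 0.05 s, during which the arm holds its last target. There are 200 camera calls.

## Working session

There is one attempt and no reset: what is moved stays moved. The work goes in short steps, Python scripts to look and compute and a tool call to move; the robot and the scene stay as the last step left them, time stands still between calls to the robot, and variables do not carry over. Pictures are saved under pics/ and viewed, about 8 in all and at most 12, crops included, and the job is handed in when it is done.

Besides the shell and the picture viewer there is one more tool, called after "Call:" as a command line: name --argument value ..., lists and objects as JSON in quotes. carry_out: Moves the arm, as the interface text tells. Its arguments: {"type":"object","properties":{"targets":{"type":"array","items":{"type":"number"}},"squeeze":{"type":"number"}},"required":["targets"]}

```bash
mkdir -p pics
cat > h.py <<'E'
import numpy as np, cv2
from bench import r
from scipy.spatial.transform import Rotation as R
def cam(n):
    c=r.camera_info(n); return c
def rot(o):
    o=np.array(o,float); return (R.from_quat(o) if o.size==4 else R.from_rotvec(o) if o.size==3 else R.from_matrix(o)).as_matrix()
def ray(c,u,v,z):
    d=rot(c['orientation'])@np.array([(u-c['cx'])/c['fx'],-(v-c['cy'])/c['fy'],-1]); p=np.array(c['xyz'],float)
    return p+d*(z-p[2])/d[2]
def proj(c,P):
    q=rot(c['orientation']).T@(np.array(P,float)-np.array(c['xyz'],float)); return c['cx']+c['fx']*q[0]/-q[2], c['cy']-c['fy']*q[1]/-q[2]
E
python3 - <<'E'
from h import *
print(r.get_obs())
for n in ("scene","side","wrist"):
    print(n,cam(n)); cv2.imwrite(f"pics/{n}0.png",r.grab_frame(n))
E
```

```text
{'clock': 0.0, 'joints': array([-1.28310799,  0.47779959,  0.02235691,  1.55644889, -0.01151884,
        1.10929243, -0.08309099]), 'qvel': array([-0.0005143 ,  0.00124634,  0.00039744,  0.00096989, -0.00143713,
       -0.00048187,  0.00012532]), 'tau': array([ 4.23439287e-04, -5.96453476e+01,  1.60813205e+00, -2.81180549e+01,
        1.25112713e-02,  9.45131615e-03,  4.52713903e-05]), 'tcp_pos': array([0.26001494, 0.62222847, 0.20822751]), 'orientation': array([ 0.3090632 ,  1.54863939, -0.31191378]), 'contact_force': array([ 0.69969752, -0.08957895,  0.54931149]), 'moment': array([-0.00501764, -0.04072964, -0.0160516 ]), 'grip_width': 0.08545054810696501}
scene {'fx': 556.2622021723014, 'fy': 556.2622021723014, 'cx': 316.30986850321347, 'cy': 239.73742699631097, 'xyz': array([0.99318365, 0.53846345, 0.55892921]), 'orientation': array([0.34441792, 1.15440275, 2.29925616])}
side {'fx': 465.32611840613754, 'fy': 465.32611840613754, 'cx': 321.83978160100094, 'cy': 241.51061799610454, 'xyz': array([ 0.48516185, -0.60073813,  0.48065694]), 'orientation': array([ 0.98074922, -0.09506749, -0.23094352])}
wrist {'fx': 411.5613973207043, 'fy': 411.5613973207043, 'cx': 323.7900641307132, 'cy': 236.28975594467076, 'xyz': array([0.19168107, 0.6532905 , 0.37252026]), 'orientation': array([-0.26007571, -0.17186672,  1.16666488])}
```

View pics/scene0.png

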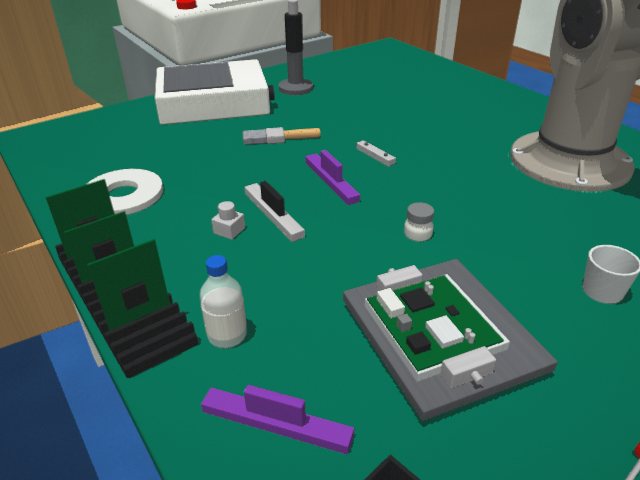

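View pics/side0.png

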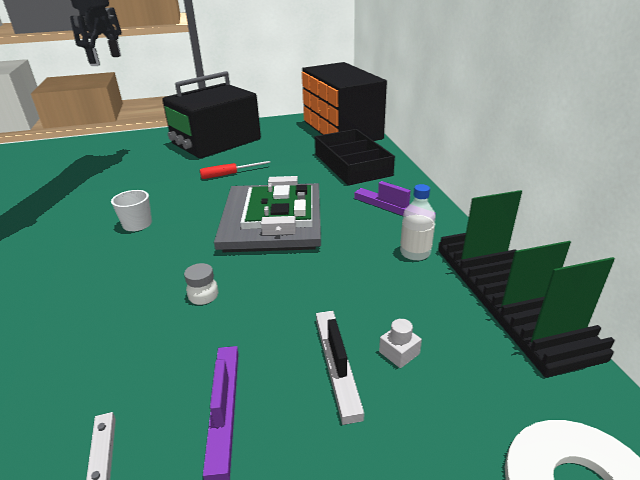

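The scene view shows the steel straightedge at about (273,210), nozzle (228,220), jar (419,222) and holder (447,335). The side view shows them at (340,365), (400,343), (201,284) and (270,218). I'll enlarge both.

Run:
```python
from h import *
s=cv2.imread("pics/scene0.png"); d=cv2.imread("pics/side0.png")
a=cv2.resize(s[245:425,335:560],(800,640),interpolation=cv2.INTER_CUBIC)
b=cv2.resize(s[170:250,200:310],(400,291),interpolation=cv2.INTER_CUBIC)
c=cv2.resize(d[300:430,300:430],(400,400),interpolation=cv2.INTER_CUBIC)
e=cv2.resize(d[170:260,205:335],(400,277),interpolation=cv2.INTER_CUBIC)
a=cv2.resize(s[250:420,340:560],(400,309),interpolation=cv2.INTER_CUBIC)
o=np.zeros((600,800,3),np.uint8); o[:291,:400]=b; o[291:600,:400]=a; o[:277,400:]=e; 
c=cv2.resize(d[305:425,305:365],(160,320),interpolation=cv2.INTER_CUBIC); o[280:600,400:560]=c
cv2.imwrite("pics/crop1.png",o)
S=cam("scene");D=cam("side")
# rough
for n,C,pts in (("scene",S,[(245,188),(302,234),(289,239),(347,298),(423,418),(553,364),(457,261)]),("side",D,[(318,313),(335,312),(362,415),(344,420)])):
    for p in pts: print(n,p,[ray(C,*p,z).round(3)[:2] for z in (0,0.016,0.03)])
```

```text
scene (245, 188) [array([ 0.592, -0.293]), array([ 0.604, -0.269]), array([ 0.614, -0.248])]
scene (302, 234) [array([ 0.586, -0.105]), array([ 0.598, -0.087]), array([ 0.608, -0.07 ])]
scene (289, 239) [array([ 0.611, -0.106]), array([ 0.622, -0.087]), array([ 0.632, -0.071])]
scene (347, 298) [array([0.62 , 0.066]), array([0.631, 0.079]), array([0.64 , 0.091])]
scene (423, 418) [array([0.672, 0.281]), array([0.681, 0.288]), array([0.689, 0.295])]
scene (553, 364) [array([0.48 , 0.317]), array([0.495, 0.324]), array([0.508, 0.329])]
scene (457, 261) [array([0.426, 0.099]), array([0.443, 0.111]), array([0.457, 0.122])]
side (318, 313) [array([ 0.593, -0.085]), array([ 0.589, -0.102]), array([ 0.586, -0.118])]
side (335, 312) [array([ 0.618, -0.09 ]), array([ 0.614, -0.107]), array([ 0.61 , -0.122])]
side (362, 415) [array([ 0.602, -0.272]), array([ 0.598, -0.283]), array([ 0.595, -0.293])]
side (344, 420) [array([ 0.58 , -0.274]), array([ 0.577, -0.284]), array([ 0.574, -0.294])]
```

View pics/crop1.png

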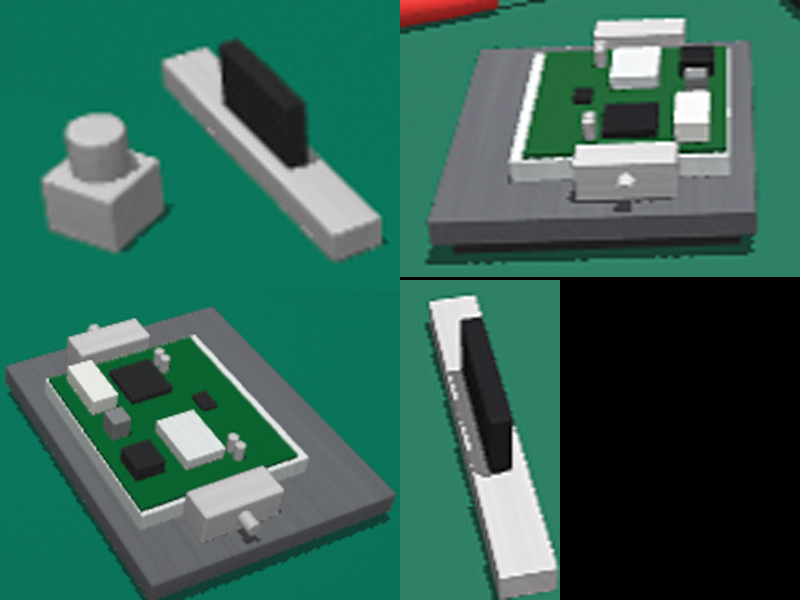

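```bash
cat > fit.py <<'E'
from h import *
from scipy.optimize import least_squares
S=cam("scene");D=cam("side")
def fit(obs,x0):
    def f(p):
        c,s=np.cos(p[2]),np.sin(p[2]); out=[]
        for C,uv,(x,y,z) in obs:
            q=proj(C,(p[0]+c*x-s*y,p[1]+s*x+c*y,z)); out+=[q[0]-uv[0],q[1]-uv[1]]
        return np.array(out)
    o=least_squares(f,x0); return o.x,o.fun.reshape(-1,2).round(1).tolist()
a,b,h=.013,.09,.016
def bar():
    return [(S,(304,229.7),(-a,b,h)),(S,(291.6,236),(a,b,h)),(S,(244.8,187),(a,-b,h)),(S,(256.4,183.2),(-a,-b,h)),
 (D,(316.2,313.6),(-a,b,h)),(D,(333,311),(a,b,h)),(D,(363.5,413.8),(a,-b,h)),(D,(341.8,417.5),(-a,-b,h))]
def hol():
    X,Y=.095,.11
    return [(S,(342.7,291.8),(X,-Y,.03)),(S,(454.4,259.4),(-X,-Y,.03)),(S,(556.2,361.1),(-X,Y,.03)),(S,(424.2,410.6),(X,Y,.03)),
 (D,(231,184.3),(-X,Y,.03)),(D,(318.7,183.7),(X,Y,.03)),(D,(320.4,238.9),(X,-Y,.03)),(D,(214.7,240.8),(-X,-Y,.03)),
 (S,(447.3,275.3),(-.05,-.07,.044)),(S,(508.9,341.9),(-.05,.07,.044)),(D,(250.5,187.2),(-.05,.07,.044)),(D,(241.4,222.6),(-.05,-.07,.044))]
if __name__=="__main__":
    for n,o,x0 in (("bar",bar(),(.6,-.19,0)),("hol",hol(),(.55,.19,.2))):
        for k in (None,S,D):
            oo=[q for q in o if k is None or q[0] is k]
            x,res=fit(oo,x0); print(n,x[:2].round(4),np.degrees(x[2]).round(1),res)
    print("nozzle",ray(S,226.7,203.8,.052),ray(D,401,326,.052)); print("jar",ray(S,421,213,.05),ray(D,199,271,.05))
E
python3 fit.py; ls .
```

```text
bar [ 0.5934 -0.1899] -3.5 [[-0.4, -1.8], [-1.6, -3.2], [-1.4, -2.1], [-0.5, -2.1], [-0.7, -1.7], [-0.1, -1.5], [-0.2, -1.3], [-0.5, -1.2]]
bar [ 0.5958 -0.1828] -3.6 [[0.7, 0.8], [-0.5, -0.6], [-0.6, -0.1], [0.3, -0.2]]
bar [ 0.5933 -0.1921] -3.6 [[-0.4, -0.7], [0.2, -0.5], [0.2, 0.3], [-0.1, 0.4]]
hol [0.5676 0.2017] -12.4 [[-1.4, -1.5], [1.3, -2.3], [1.8, -0.3], [-1.5, 1.6], [0.3, -0.1], [0.3, -2.4], [0.9, -2.2], [-0.7, -0.5], [-1.2, -1.9], [0.1, -0.8], [-1.1, -1.1], [-0.2, -1.6]]
hol [0.5681 0.2024] -12.2 [[-1.5, -0.9], [1.3, -2.0], [2.1, 0.0], [-1.1, 2.3], [-1.2, -1.6], [0.3, -0.4]]
hol [0.5672 0.1969] -12.7 [[0.6, 0.7], [0.9, -1.3], [0.9, -0.5], [-1.1, 0.8], [-0.8, -0.1], [-0.4, -0.4]]
nozzle [ 0.67882218 -0.18928151  0.052     ] [ 0.67929939 -0.19341283  0.052     ]
jar [0.43386022 0.01733857 0.05      ] [0.42608719 0.00137463 0.05      ]
fit.py
h.py
pics
```

```bash
cat >> h.py <<'E'
def plan(xyz,yaw):
    """shift (tool axes) and turn (5deg units) to TCP xyz, pointing down, tool y along world yaw (deg) mod 180"""
    o=r.get_obs(); T=rot(o['orientation']); p=np.array(o['tcp_pos']); best=None
    for k in (0,180):
        t=np.radians(yaw+k); y=np.array([np.cos(t),np.sin(t),0]); x=np.array([0,0,-1.]); G=np.stack([x,y,np.cross(x,y)],1)
        v=R.from_matrix(T.T@G).as_rotvec()
        print(k,"shift",(T.T@(np.array(xyz)-p)).round(4),"turn5",(np.degrees(v)/5).round(2))
    print("tcp",p.round(4),"tool y",T[:,1].round(3),"x",T[:,0].round(3),"q7",o['joints'].round(2),"t",o['clock'],"F",np.round(o['contact_force'],1),"w",round(o['grip_width'],4))
E
python3 -c "
from h import *
plan((.594,-.19,.16),-3.6)"
```

```text
0 shift [ 0.0494 -0.6208  0.6213] turn5 [1.418e+01 1.000e-02 1.000e-02]
180 shift [ 0.0494 -0.6208  0.6213] turn5 [-2.182e+01 -1.000e-02  1.000e-02]
tcp [0.2601 0.6224 0.2085] tool y [ 0.386  0.923 -0.001] x [-0.    -0.001 -1.   ] q7 [-1.28  0.48  0.02  1.56 -0.01  1.11 -0.08] t 0.15 F [ 0.1 -0.9  0.5] w 0.0854
```

Call:
carry_out --targets '[0.05,0,-0.2,0.2,4.7,0,0,0.05,0,-0.2,0.2,4.7,0,0,0.05,0,-0.2,0.2,4.7,0,0,0.05,0,-0.2,0.2,4.7,0,0,0.05,0,-0.4,0.4,9.4,0,0,0.05,0,-0.4,0.4,9.4,0,0,0.05,0,-0.4,0.4,9.4,0,0,0.05,0,-0.4,0.4,9.4,0,0,0.05,0,-0.4,0.4,9.4,0,0,0.05,0,-0.62,0.62,14.2,0,0,0.05,0,-0.62,0.62,14.2,0,0,0.05,0,-0.62,0.62,14.2,0,0]'

```text
clock: 1.65
tcp_pos: [0.5453, -0.0727, 0.2093]
orientation: [1.257, 1.176, -1.259]
contact_force: [1.2, 0.9, -1.1]
grip_width: 0.0501
```

```bash
python3 -c "
from h import *
plan((.594,-.19,.16),-3.6)"
```

```text
0 shift [0.0494 0.0564 0.1138] turn5 [-0.04  0.01  0.  ]
180 shift [0.0494 0.0564 0.1138] turn5 [ 3.596e+01  0.000e+00 -2.000e-02]
tcp [ 0.5453 -0.0727  0.2093] tool y [ 0.998 -0.066 -0.   ] x [-0.    -0.001 -1.   ] q7 [-0.46  0.3   0.6   1.89 -0.2   1.01  0.15] t 1.65 F [ 1.2  0.9 -1.1] w 0.0501
```

Call:
carry_out --targets '[0.05,0.04,0.056,0.114,0,0,0,0.05,0.04,0.056,0.114,0,0,0,0.05,0.04,0.056,0.114,0,0,0,0.05,0.04,0.056,0.114,0,0,0,0.05,0.04,0.056,0.114,0,0,0]'

```text
clock: 2.28
tcp_pos: [0.5938, -0.1881, 0.1697]
orientation: [1.257, 1.178, -1.256]
contact_force: [-0.3, 0.3, -0.3]
grip_width: 0.0498
```

```bash
python3 -c "
from h import *
plan((.594,-.19,.1),-3.6)
W=cam('wrist');print(W);cv2.imwrite('pics/w1.png',r.grab_frame('wrist'))
import json;json.dump({k:np.array(v).tolist() for k,v in W.items()},open('w1.json','w'))
"
```

```text
0 shift [0.0697 0.0003 0.0019] turn5 [-0.02 -0.   -0.  ]
180 shift [0.0697 0.0003 0.0019] turn5 [35.98 -0.    0.  ]
tcp [ 0.5938 -0.1881  0.1697] tool y [ 0.998 -0.064  0.   ] x [ 0.  0. -1.] q7 [-0.22  0.48  0.59  1.76 -0.31  1.    0.42] t 2.275 F [-0.3  0.3 -0.3] w 0.0498
{'fx': 411.5613973207043, 'fy': 411.5613973207043, 'cx': 323.7900641307132, 'cy': 236.28975594467076, 'xyz': array([ 0.5983332 , -0.11213493,  0.33388612]), 'orientation': array([-0.29360949,  0.00957983, -0.06334748])}
```

View pics/w1.png

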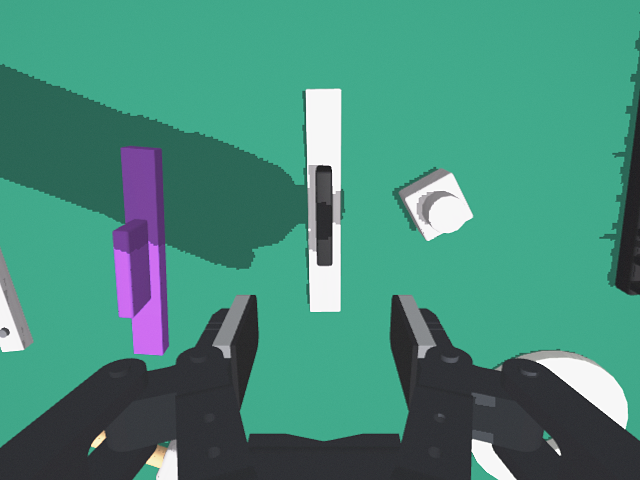

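Wrist view: bar top corners are at (305.5,89), (340.5,89), (340,311) and (308,311), with the rib at (324,215). The nozzle at (437,204) is well clear.

```bash
python3 -c "
from fit import *
import json;W={k:np.array(v) for k,v in json.load(open('w1.json')).items()}
w=[(W,(305.5,89),(-a,b,h)),(W,(340.5,89),(a,b,h)),(W,(340,311),(a,-b,h)),(W,(308,311),(-a,-b,h))]
for o in (w,w+bar()):
  x,e=fit(o,(.6,-.19,0));print(x,np.degrees(x[2]),e[:4])
plan((x[0],x[1],.1),np.degrees(x[2]))
"
```

```text
[ 0.59337023 -0.18561857 -0.0597059 ] -3.420896137928182 [[-0.4, -0.6], [0.4, -0.7], [-0.8, 0.9], [0.8, 1.0]]
[ 0.59358436 -0.18670218 -0.05998075] -3.4366439008567777 [[0.1, 1.0], [0.8, 0.8], [-0.5, 2.0], [1.1, 2.1]]
0 shift [ 0.0699 -0.0004 -0.0013] turn5 [-0.04 -0.   -0.01]
180 shift [ 0.0699 -0.0004 -0.0013] turn5 [ 3.596e+01 -1.000e-02  0.000e+00]
tcp [ 0.5939 -0.1881  0.1699] tool y [ 0.998 -0.064  0.   ] x [ 0.001  0.    -1.   ] q7 [-0.22  0.48  0.59  1.76 -0.31  1.    0.42] t 2.325 F [-0.5 -0.2  0.3] w 0.05
```

Call:
carry_out --targets '[0.05,0.05,0,-0.001,0,0,0,0.05,0.09,0,-0.001,0,0,0,0.05,0.12,0,-0.001,0,0,0,0.05,0.138,0,-0.001,0,0,0,0.05,0.147,0,-0.001,0,0,0,0.05,0.147,0,-0.001,0,0,0,0.0,0.147,0,-0.001,0,0,0,0.0,0.147,0,-0.001,0,0,0,0.0,0.147,0,-0.001,0,0,0,0.0,0.147,0,-0.001,0,0,0,0.0,0.147,0,-0.001,0,0,0,0.0,0.147,0,-0.001,0,0,0]' --squeeze 50

```text
clock: 3.82
tcp_pos: [0.5944, -0.1872, 0.0238]
orientation: [1.257, 1.177, -1.255]
contact_force: [-1.0, 0.3, 6.9]
grip_width: 0.0098
```

Call:
carry_out --targets '[0.0,-0.02,0,0,0,0,0,0.0,-0.05,0,0,0,0,0,0.0,-0.09,0,0,0,0,0,0.0,-0.12,0,0,0,0,0,0.0,-0.12,0,0,0,0,0,0.0,-0.12,0,0,0,0,0]'

```text
clock: 4.58
tcp_pos: [0.5936, -0.1868, 0.1433]
orientation: [1.257, 1.179, -1.255]
contact_force: [0.7, -0.8, -4.4]
grip_width: 0.0101
```

```bash
python3 -c "
from h import *
plan((.47,.16,.144),-12.4)
W=cam('wrist');cv2.imwrite('pics/w2.png',r.grab_frame('wrist'))
import json;json.dump({k:np.array(v).tolist() for k,v in W.items()},open('w2.json','w'))
"
```

```text
0 shift [-0.0005 -0.1454 -0.3382] turn5 [ 1.75 -0.01 -0.  ]
180 shift [-0.0005 -0.1454 -0.3382] turn5 [-3.425e+01  1.000e-02 -1.000e-02]
tcp [ 0.5936 -0.1868  0.1433] tool y [ 0.998 -0.064  0.   ] x [ 0.     0.001 -1.   ] q7 [-0.21  0.51  0.57  1.78 -0.33  0.95  0.44] t 4.575 F [ 0.7 -0.8 -4.4] w 0.0101
```

View pics/w2.png

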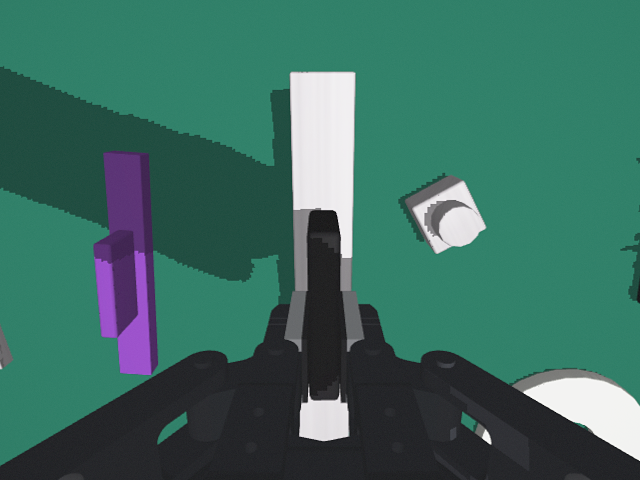

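Gripped: in the wrist view the bar's +y end top corners are at (290.5,72) and (354.5,72). It hangs straight in the jaws.

```bash
python3 -c "
from h import *
import json;W={k:np.array(v) for k,v in json.load(open('w2.json')).items()}
T=rot(r.get_obs()['orientation']);p=r.get_obs()['tcp_pos']
for z in (.130,.136,.14):
  P=[ray(W,u,72,z) for u in (290.5,354.5)]
  print(z,np.linalg.norm(P[1]-P[0]).round(4),[(T.T@(q-p)).round(4) for q in P])
plan((.496,.216,.144),-12.4)
"
```

```text
0.13 0.0257 [array([ 0.0128, -0.0134, -0.0914]), array([ 0.0128,  0.0123, -0.0914])]
0.136 0.0249 [array([ 0.0068, -0.013 , -0.0909]), array([ 0.0068,  0.0119, -0.0909])]
0.14 0.0243 [array([ 0.0028, -0.0127, -0.0906]), array([ 0.0028,  0.0116, -0.0906])]
0 shift [-0.0009 -0.1227 -0.3957] turn5 [ 1.75 -0.01  0.01]
180 shift [-0.0009 -0.1227 -0.3957] turn5 [-3.425e+01 -1.000e-02 -1.000e-02]
tcp [ 0.5933 -0.1867  0.1427] tool y [ 0.998 -0.064 -0.001] x [-0.001  0.001 -1.   ] q7 [-0.21  0.51  0.57  1.78 -0.33  0.95  0.44] t 4.625 F [ 1.   0.1 -3.1] w 0.0098
```

Call:
carry_out --targets '[0.0,0,-0.012,-0.04,0.2,0,0,0.0,0,-0.025,-0.08,0.4,0,0,0.0,0,-0.037,-0.12,0.6,0,0,0.0,0,-0.05,-0.16,0.8,0,0,0.0,0,-0.062,-0.2,1.0,0,0,0.0,0,-0.074,-0.24,1.2,0,0,0.0,0,-0.087,-0.28,1.4,0,0,0.0,0,-0.1,-0.32,1.6,0,0,0.0,0,-0.111,-0.36,1.75,0,0,0.0,0,-0.123,-0.396,1.75,0,0,0.0,0,-0.123,-0.396,1.75,0,0,0.0,0,-0.123,-0.396,1.75,0,0]'

```text
clock: 6.12
tcp_pos: [0.4952, 0.2154, 0.1422]
orientation: [1.365, 1.099, -1.369]
contact_force: [-0.2, -0.3, -2.7]
grip_width: 0.0098
```

```bash
python3 -c "
from h import *
plan((.496,.216,.08),-12.4)
W=cam('wrist');cv2.imwrite('pics/w3.png',r.grab_frame('wrist'))
import json;json.dump({k:np.array(v).tolist() for k,v in W.items()},open('w3.json','w'))
"
```

```text
0 shift [ 0.0622  0.0008 -0.0009] turn5 [-0.    0.01  0.02]
180 shift [ 0.0622  0.0008 -0.0009] turn5 [ 3.6e+01  3.0e-02 -2.0e-02]
tcp [0.4952 0.2154 0.1422] tool y [ 0.977 -0.215 -0.002] x [-0.002 -0.001 -1.   ] q7 [-0.99  0.38  0.58  1.97 -0.27  0.87 -0.48] t 6.125 F [-0.2 -0.3 -2.7] w 0.0098
```

View pics/w3.png

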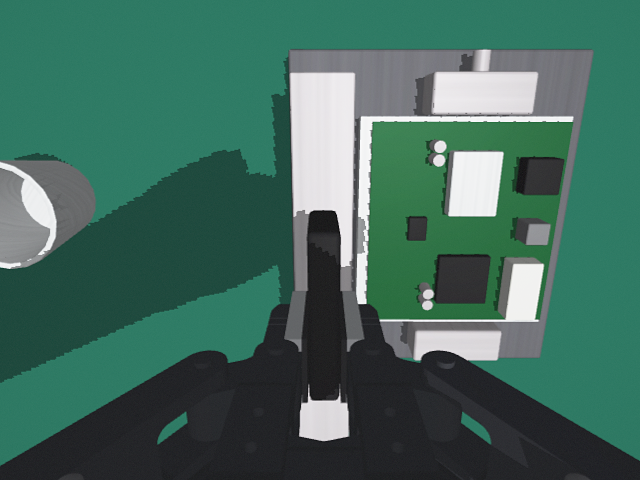

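Holder in the wrist view: base corners are at (289,50), (593,50) and (540,357). The plate's top corners are at (362,116), (574,117) and about (358,322).

```bash
python3 -c "
from fit import *
import json;W={k:np.array(v) for k,v in json.load(open('w3.json')).items()}
X,Y=.095,.11
w=[(W,(289,50),(-X,Y,.03)),(W,(593,50),(X,Y,.03)),(W,(540,357),(X,-Y,.03)),(W,(362,116),(-.05,.07,.044)),(W,(574,117),(.08,.07,.044)),(W,(358,322),(-.05,-.07,.044))]
for o in (w,w+hol()):
  x,e=fit(o,(.57,.2,-.2));print(x[:2],np.degrees(x[2]),e[:6])
  R2=np.array([[np.cos(x[2]),-np.sin(x[2])],[np.sin(x[2]),np.cos(x[2])]])
  print('tcp in holder',R2.T@(r.get_obs()['tcp_pos'][:2]-x[:2]), 'target',x[:2]+R2@[-.063,0])
"
```

```text
[0.56608145 0.20278686] -12.286816388357364 [[-1.4, -0.6], [3.2, -1.3], [1.7, 2.5], [-1.1, 1.1], [-0.4, -0.3], [-1.9, 0.1]]
tcp in holder [-0.07153504 -0.00320589] target [0.50452449 0.21619361]
[0.56650471 0.20245858] -12.241937795233333 [[-0.7, -0.0], [3.8, -1.0], [2.4, 2.7], [-0.4, 1.6], [0.2, 0.0], [-1.2, 0.4]]
tcp in holder [-0.07202078 -0.00291879] target [0.50493727 0.21581711]
```

Call:
carry_out --targets '[0.0,0.03,0,-0.003,0,0,0,0.0,0.055,0,-0.003,0,0,0,0.0,0.07,0,-0.003,0,0,0,0.0,0.078,0,-0.003,0,0,0,0.0,0.083,0,-0.003,0,0,0,0.0,0.085,0,-0.003,0,0,0,0.0,0.085,0,-0.003,0,0,0]'

```text
clock: 7.05
tcp_pos: [0.4963, 0.2179, 0.0578]
orientation: [1.367, 1.099, -1.369]
contact_force: [-0.2, -0.0, -3.3]
grip_width: 0.0098
```

Call:
carry_out --targets '[0.0,0.001,0,0,0,0,0,0.0,0.002,0,0,0,0,0,0.0,0.003,0,0,0,0,0,0.0,0.003,0,0,0,0,0]'

```text
clock: 7.55
tcp_pos: [0.4962, 0.2179, 0.0547]
orientation: [1.367, 1.099, -1.369]
contact_force: [0.0, -0.4, -2.5]
grip_width: 0.0102
```

Call:
carry_out --targets '[0.0,0.001,0,0,0,0,0,0.0,0.0015,0,0,0,0,0,0.0,0.002,0,0,0,0,0,0.0,0.002,0,0,0,0,0]'

```text
clock: 8.05
tcp_pos: [0.4964, 0.2179, 0.0538]
orientation: [1.368, 1.099, -1.369]
contact_force: [-3.7, -1.3, 11.8]
grip_width: 0.0099
```

Call:
carry_out --targets '[0.0,-0.0002,0.002,0,0,0,0,0.0,-0.0002,0.004,0,0,0,0,0.0,-0.0002,0.006,0,0,0,0,0.0,-0.0002,0.006,0,0,0,0]'

```text
clock: 8.55
tcp_pos: [0.5025, 0.2166, 0.0539]
orientation: [1.368, 1.099, -1.369]
contact_force: [-0.9, 0.6, -0.7]
grip_width: 0.01
```

Call:
carry_out --targets '[0.0,0,0.001,0,0,0,0,0.0,0,0.002,0,0,0,0,0.0,0,0.002,0,0,0,0]'

```text
clock: 8.93
tcp_pos: [0.5034, 0.2163, 0.0541]
orientation: [1.367, 1.101, -1.37]
contact_force: [-5.8, 0.3, 5.9]
grip_width: 0.0097
```

Call:
carry_out --targets '[0.0,0,0.001,0,0,0,0,0.0,0,0.0015,0,0,0,0,0.0,0,0.0015,0,0,0,0]'

```text
clock: 9.3
tcp_pos: [0.5051, 0.216, 0.054]
orientation: [1.367, 1.101, -1.37]
contact_force: [-0.2, 0.2, -1.1]
grip_width: 0.0104
```

```bash
python3 -c "
from h import *
plan((.503,.216,.054),-12.25); print(r.get_obs()['moment'])
a=r.grab_frame('wrist');cv2.imwrite('pics/w4.png',cv2.resize(a[0:340,240:480],(565,600-0)[:2] if 0 else (424,600),interpolation=cv2.INTER_CUBIC))
"
```

```text
0 shift [-0.     -0.0021  0.0004] turn5 [-0.05 -0.    0.03]
180 shift [-0.     -0.0021  0.0004] turn5 [35.95  0.05  0.  ]
tcp [0.5051 0.216  0.054 ] tool y [ 0.976 -0.216 -0.003] x [-0.003  0.001 -1.   ] q7 [-0.9   0.52  0.49  2.01 -0.38  0.7  -0.39] t 9.3 F [-0.2  0.2 -1.1] w 0.0104
[0.00904057 0.08506359 0.00149132]
```

View pics/w4.png

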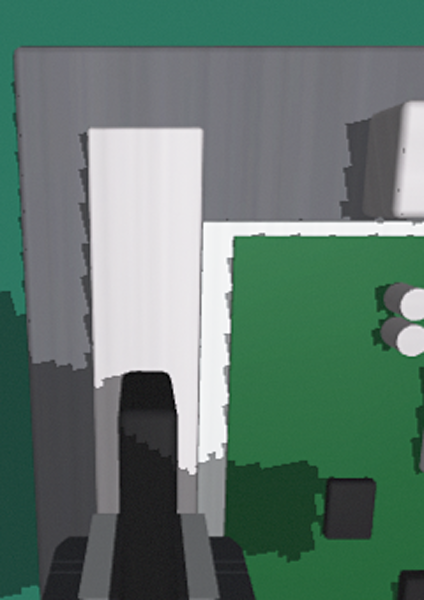

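Wrist crop: the bar's right edge is at x≈203 and the plate edge at ≈204, so they are almost touching. The bar overhangs the +y corner. I'll push on until a steady contact force shows.

Call:
carry_out --targets '[0.0,0,0.001,0,0,0,0,0.0,0,0.0015,0,0,0,0,0.0,0,0.0015,0,0,0,0]'

```text
clock: 9.72
tcp_pos: [0.5058, 0.2158, 0.0541]
orientation: [1.366, 1.102, -1.371]
contact_force: [-4.4, -0.2, 5.6]
grip_width: 0.0098
```

Call:
carry_out --targets '[0.0,0,0.001,0,0,0,0,0.0,0,0.0015,0,0,0,0,0.0,0,0.0015,0,0,0,0]'

```text
clock: 10.1
tcp_pos: [0.506, 0.2158, 0.0541]
orientation: [1.365, 1.104, -1.373]
contact_force: [-6.4, 0.8, 6.9]
grip_width: 0.0099
```

```bash
python3 -c "
from h import *
plan((.5075,.2155,.054),-12.25); print(r.get_obs()['moment'])"
```

```text
0 shift [ 0.0001  0.0015 -0.    ] turn5 [-0.04  0.    0.08]
180 shift [ 0.0001  0.0015 -0.    ] turn5 [35.96  0.13 -0.  ]
tcp [0.506  0.2158 0.0541] tool y [ 0.976 -0.216 -0.007] x [-0.007  0.001 -1.   ] q7 [-0.89  0.52  0.49  2.   -0.38  0.71 -0.38] t 10.1 F [-6.4  0.8  6.9] w 0.0099
[ 0.17162888  1.55359975 -0.01725282]
```

Call:
carry_out --targets '[0.0,0,0.001,0,0,0,0.1,0.0,0,0.002,0,0,0,0.1,0.0,0,0.003,0,0,0,0.1,0.0,0,0.003,0,0,0,0.1]'

```text
clock: 10.6
tcp_pos: [0.5062, 0.2157, 0.0541]
orientation: [1.365, 1.101, -1.37]
contact_force: [-9.9, 0.7, 11.5]
grip_width: 0.0099
```

```bash
python3 -c "
from h import *
plan((.5075,.2155,.054),-12.25); print(r.get_obs()['moment'])"
```

```text
0 shift [ 0.0001  0.0013 -0.    ] turn5 [-0.03  0.01  0.04]
180 shift [ 0.0001  0.0013 -0.    ] turn5 [ 3.597e+01  7.000e-02 -2.000e-02]
tcp [0.5062 0.2157 0.0541] tool y [ 0.977 -0.215 -0.004] x [-0.004 -0.    -1.   ] q7 [-0.9   0.52  0.49  2.   -0.38  0.71 -0.38] t 10.6 F [-9.9  0.7 11.5] w 0.0099
[ 0.34454859  2.61771073 -0.04311099]
```

Call:
carry_out --targets '[0.0,0,0.0005,0,0,0,0,0.02,0,0.0005,0,0,0,0,0.03,0,0,0,0,0,0,0.036,0,0,0,0,0,0,0.036,0,0,0,0,0,0,0.036,0,0,0,0,0,0]'

```text
clock: 11.35
tcp_pos: [0.5064, 0.2157, 0.0541]
orientation: [1.365, 1.101, -1.37]
contact_force: [0.6, -0.1, -0.1]
grip_width: 0.0361
```

Call:
carry_out --targets '[0.036,-0.02,0,0,0,0,0,0.036,-0.05,0,0,0,0,0,0.036,-0.1,0,0,0,0,0,0.036,-0.15,0,0,0,0,0,0.036,-0.15,0,0,0,0,0,0.036,-0.15,0,0,0,0,0]'

```text
clock: 12.1
tcp_pos: [0.5064, 0.2158, 0.2037]
orientation: [1.365, 1.102, -1.37]
contact_force: [-0.0, 0.3, -1.0]
grip_width: 0.0359
```

```bash
python3 -c "
from h import *
plan((.5075,.2155,.054),-12.25)
a=r.grab_frame('wrist');cv2.imwrite('pics/w5f.png',a);cv2.imwrite('pics/w5.png',cv2.resize(a[20:320,260:460],(400,600),interpolation=cv2.INTER_CUBIC))
s=r.grab_frame('scene');cv2.imwrite('pics/s5f.png',s)
o=np.zeros((600,800,3),np.uint8);o[:,:400]=cv2.imread('pics/w5.png');o[:,400:]=cv2.resize(s[250:400,430:530],(400,600),interpolation=cv2.INTER_CUBIC);cv2.imwrite('pics/w5c.png',o)
"
```

```text
0 shift [ 1.497e-01  1.700e-03 -1.000e-04] turn5 [-0.03  0.01  0.05]
180 shift [ 1.497e-01  1.700e-03 -1.000e-04] turn5 [ 3.597e+01  7.000e-02 -2.000e-02]
tcp [0.5064 0.2158 0.2037] tool y [ 0.977 -0.215 -0.004] x [-0.004  0.    -1.   ] q7 [-1.01  0.32  0.62  1.89 -0.22  1.01 -0.52] t 12.1 F [-0.   0.3 -1. ] w 0.0359
```

View pics/w5c.png

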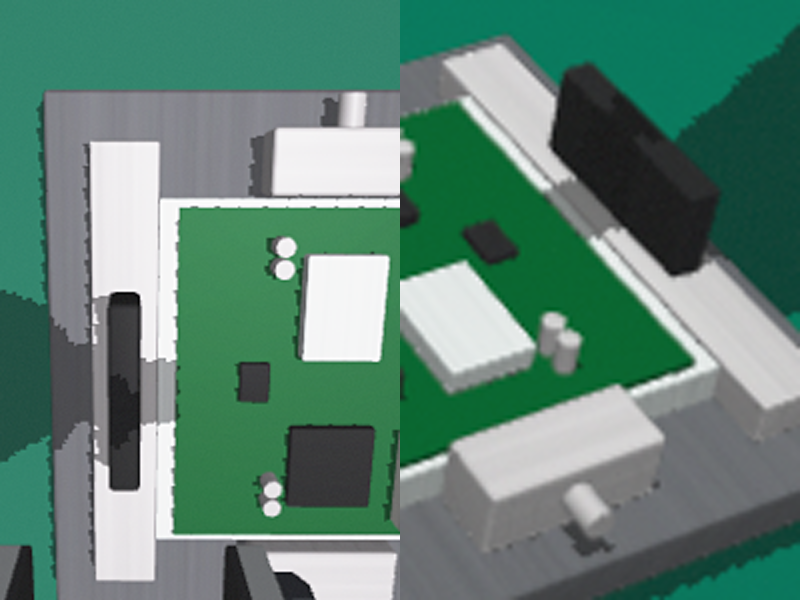

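The bar lies along the plate edge and overhangs both corners by about 20 mm. I'll check the intensity profile across the seam for a dark gap.

```bash
python3 -c "
import cv2
g=cv2.cvtColor(cv2.imread('pics/w5f.png'),cv2.COLOR_BGR2GRAY)
for y in range(100,300,14): print(y,g[y,300:352:1][28:50])
"
python3 -c "
from h import *
o=r.get_obs();c=r.camera_info('wrist')
def H(x,y):
  t=np.radians(-12.25);return .5662+np.cos(t)*x-np.sin(t)*y,.2026+np.sin(t)*x+np.cos(t)*y
for y in (.09,.07,0,-.07,-.09): print(y,'bar top',np.round(proj(c,(*H(-.05,y),.046)),1),'plate top',np.round(proj(c,(*H(-.05,y),.044)),1),'1mm gap',np.round(proj(c,(*H(-.051,y),.046)),1))
"
```

```text
100 [242 241 241 241 241 242 242 242 241 241 244 196 136 134 136 136 137 136
 137 133 134 136]
114 [242 241 240 241 241 241 242 241 241 242 243 185 130 136 136 137 136 136
 136 134 134 136]
128 [241 240 240 241 241 241 241 242 242 242 237 179 248 248 247 246 246 246
 247 248 253 197]
142 [241 240 240 240 241 241 241 242 241 241 239 180 247 248 247 246 246 247
 250 224 138 117]
156 [240 240 240 240 240 241 241 241 241 242 231 214 247 247 246 246 246 247
 250 223 127 110]
170 [ 27  15 185 240 242 240 241 241 241 241 223 235 247 247 246 246 246 247
 250 221 118 102]
184 [ 57  39 124 236 242 240 241 241 241 243 201 231 247 247 246 246 246 246
 248 254 194  92]
198 [ 54  36 171 233 236 240 241 241 242 245 179 246 252 250 247 248 247 247
 250 244 158  99]
212 [ 54  32  98 138 142 143 145 145 144 140 118 157 169 165 162 163 164 163
 165 126  70  92]
226 [ 34  26 100 137 142 143 144 145 146 138 118 157 168 164 163 164 162 162
 166 110  57  84]
240 [ 50  31 186 235 237 237 237 238 238 235 208 245 247 245 245 246 245 246
 252 182  84  98]
254 [ 48  27 229 238 235 236 237 237 238 228 212 245 246 245 245 246 247 206
 129 102  93  96]
268 [233 233 233 233 234 234 235 236 237 205 224 245 245 245 245 245 246 252
 190  94  91  96]
282 [233 231 230 232 233 233 234 234 236 185 241 246 244 244 245 244 244 250
 182  86  91  92]
296 [231 231 229 230 230 231 232 233 237 181 128 130 130 128 129 126 128 128
 128 128 128 127]
0.09 bar top [341.4  91. ] plate top [341.3  91.1] 1mm gap [340.  91.]
0.07 bar top [341.1 119.3] plate top [341.  119.2] 1mm gap [339.8 119.3]
0 bar top [340.3 210.3] plate top [340.2 209.7] 1mm gap [339.  210.3]
-0.07 bar top [339.5 290.6] plate top [339.4 289.7] 1mm gap [338.3 290.6]
-0.09 bar top [339.3 311.9] plate top [339.2 310.8] 1mm gap [338.1 311.9]
```

```bash
python3 -c "
from h import *
a=cv2.imread('pics/scene0.png').astype(int);b=cv2.imread('pics/s5f.png').astype(int)
for n,(x0,y0,x1,y1) in dict(jar=(400,200,440,245),nozzle=(210,200,246,240)).items(): print(n,np.abs(a-b)[y0:y1,x0:x1].max())
print(r.hand_in())"
```

```text
jar 10
nozzle 10
the job is handed in; nothing more can be done
None
```

I laid the straightedge on the holder's front ledge and slid it against the plate's front edge. Then I let go, backed the gripper about 15 cm clear and handed the job in at about 12 s of the 54 s allowed.

- **Flush:** the bar stalled against the plate at about 10 N; a 3 mm push moved it only 0.2 mm. After release the wrist picture shows a thin seam along the whole plate edge, less than one pixel wide (roughly 0.3 mm or less) and about the same at both corners. I can't tell from the picture whether that is a tiny real gap or just shading.
- **Centring:** it reaches about 23 mm and 17 mm past the two corners, so it is roughly 3 mm off centre.
- **Bystanders:** the jar and the nozzle look unchanged between the first and last scene pictures.
- **Measurements that disagreed:**
  - The scene and side cameras differed by up to 9 mm for the straightedge and 6 mm for the holder along y. I went by the wrist camera and by contact force instead.
  - The finger opening read about 10 mm on the 12 mm rib, but the grip held.

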